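Pin the sterilizer's crossbar shut

ROBOT

A 6-joint arm with a two-finger parallel gripper is mounted at the origin on the work surface. World frame = base frame: x ahead of the robot, y to its left, z up, the work surface at z = 0. Lengths are in m, angles in rad, forces in N, time in s.
With the tool pointing down it reaches from about 0.25 to 0.725 m from the base axis. Payload 9.7 kg.
Tool frame: the origin (TCP) lies midway between the tips of the shut fingers; the grasp point (between the pads) lies behind it (ctrl.grip_depth is the y of the grasp point in the tool frame, in m); y points along the fingers, z is the direction in which the jaws open and shut, and the axes are right-handed (so a half turn about y gives the same grasp; the last joint's range is limited). The gripper opens to 85 mm and grips with 20 to 120 N. Pads are 22 mm wide; open, the fingers measure 114 mm over their backs; the gripper's body (76 mm by 85 mm) begins 54 mm behind the grasp point. The pads swing forward as they close: fully open they stand 13 mm farther back than shut.
Start: joints at [-1.274, 0.087, 0.176, 1.66, 0, 1.571], TCP at [0.161, -0.526, 0.231] pointing down, gripper open.
Joint ranges: [-3.13, 3.13], [-0.85, 1.81], [-1.15, 1.24], [-2.2, 2.28], [-1.44, 1.52], [-3.14, 3.14]. Speed limits (rad/s): [2.22, 2.22, 2.57, 3.14, 3.14, 3.14].

INTERFACE

Orientations are given as [roll, pitch, yaw] about the fixed x, y, z axes, in that order (R = Rz(yaw) Ry(pitch) Rx(roll)).
In Python, from workcell import ctrl gives the robot as it stands.
- The arm moves only by the shell command python3 -m jog 'ROWS' [OPENING] [FORCE]. ROWS is JSON, a list of rows, each an object with "slide": the shift along the tool's x, y, z in m, a list of three; "turn": the turn about the tool's y in rad. A call has exactly 8 rows; each row shifts and turns the commanded pose from where the row before left it, along the tool's axes as they then stand; what a row does not reach is not made up. A row lasts 1/12 s, in which the tool goes at most 41.7 mm and 7.16 degrees, less where a joint would pass 70% of its speed; a pose out of reach is approached as far as the arm can. A call with a gripper value outside its range is refused whole. OPENING is the opening, from 0 (shut) to 1 (fully open), set as the call begins (- or left out, the last holds). The fingers move at their own pace and stop on an object; FORCE is the grip in N (left out, the last holds). Time passes only in rows, so rows that do not move let the fingers close, or fill a call up. It gives the time, the measured TCP pose, the force and the opening at its end, in the units of the state.
- ctrl.state(): the state, without advancing time (a new reading comes with each control period).
- ctrl.snapshot(name): name is "side" or "top"; returns a dict with "img" (420x560x3 uint8, blue, green, red), "fovy" (degrees; the focal length in pixels is half the picture's height over the tangent of half this angle, whatever the lens; pixels are square), "cx", "cy" (the principal point, pixels), "xyz" and "orientation" of the camera in the world. Camera axes: x right, y up, looking along -z (the intrinsics and any distortion apply to the point x, -y, -z); pixel columns grow to the right and rows downward; lengths in m; the calibration is good to about 2 mm. A picture is of the moment at which its call begins. There is no depth.
- ctrl.close_job(): hands the job in, once; it reports no verdict.
The state is a dict: "time_s": time; "joint_pos": joint angles; "dq": joint speeds; "joint_torque": joint torques, N m; "ee_pos": TCP position; "tool_rot": TCP orientation; "ft_force": force on the tool from outside, world axes, zero at the start; "ft_torque": the same for the moment, N m; "finger_gap": finger opening in m.
Only numpy, scipy, OpenCV 4.12 (cv2) and the standard library are available. Lean on these libraries where they do the work, as an engineer would, in place of code of your own. Each camera call takes 0.05 s, during which the arm holds its last target. There are 200 camera calls.

TASK

The crossbar is swung shut over the sterilizer's lid. Take the quick-release pin, the one in the white rack with the sprung thumb button on the side of its grip, and pinch the button in between the fingers. Keeping it in, put the pin down through the aligned holes in the fork at the end of the bar until its collar rests flat on the fork, then let go so that the button springs out and the pin locks.

Things in the scene. Friction and masses are not known exactly. Their poses are not given: they have to be found in the camera images.
- lock_pin: Steel quick-release pin, 0.3 kg, upright in one of 3 holes of a white rack (90x300x75 mm, holes 100 mm apart; a tee-handled and a round-knobbed pin, 46 mm above the rack, are in the others). Origin on its axis at the underside of its collar, 75 mm above the deck; z up. Collar 60 mm across, 6 thick. Below: shank 20 mm across, to z=-56 mm, the last 11 mm tapering to 10. Above: grip, to z=52 mm.
- pin_grip (a point): Where to pinch the lock pin: on its axis, 29 mm above the collar's underside, axes as the pin's. The grip block is 34 mm along x; along y it runs from -14 to +12 mm, and the thumb button stands out of its +y side to +22 mm. Pinch along y from above: 36 mm wide with the button out, 28 mm and centred on the axis with it in. Grip at 20 N or more.
- thumb_button (a joint): Travel of the lock pin's thumb button (m): 0 out, 0.008 fully in. Face 22 wide x 32 mm tall, centred at the grip point's height; spring 4 N to start, 8 N at full travel. While it is out, two brass locking studs (10 mm thick, 39 mm below the collar) stick out of the shank along x and -x, 40 mm end to end, and the pin cannot pass the fork's holes; held in, they draw in flush.
- fork_hole (a point): Centre of the hole in the fork's top face, 75 mm above the deck, at the -y (robot's right) end of the dark crossbar over the round lid; z up, +y along the bar to the lid's centre 190 mm off, where a black hand wheel 190 mm across stands 121 mm high. Hole 28 mm across, straight through lug, bar eye and lug (30 mm), 45 mm free below; top lug 62x62 mm. Any turn of the pin about its axis fits. Fixed.

How it is judged:
By the outcome, as a careful person would: the job done as asked, in the order asked, and still so for the second after the job is handed in, with the robot touching nothing.
It also fails if it takes over 40 s, if anything falls off the work surface, if the arm or the gripper's body presses on something with over 40 N, if the wrist force passes 120 N, or if a joint passes its speed limit or range.

## Working session

There is one attempt and no reset: what is moved stays moved. The work goes in short steps, Python scripts to look and compute and a shell command to move; the robot and the scene stay as the last step left them, time stands still between calls to the robot, and variables do not carry over. Pictures are saved under pics/ and viewed, about 8 in all and at most 12, crops included, and the job is handed in when it is done.

```bash
mkdir -p pics
cat > h.py <<'E'
from workcell import ctrl
import numpy as np, cv2
from scipy.spatial.transform import Rotation as R
def snap(n,f):
    s=ctrl.snapshot(n); cv2.imwrite(f'pics/{f}.png',s['img']); np.save(f'pics/{f}.npy',s,allow_pickle=True); return s
def ray(s,u,v):
    f=210/np.tan(np.radians(s['fovy'])/2)
    K=np.array([[f,0,s['cx']],[0,f,s['cy']],[0,0,1.]])
    d=s.get('distortion',None)
    p=cv2.undistortPoints(np.array([[[u,v]]],float),K,None if d is None else np.array(d,float)).ravel()
    return np.array(s['xyz'],float), R.from_euler('xyz',s['orientation']).as_matrix()@np.array([p[0],-p[1],-1])
def onz(s,u,v,z):
    o,d=ray(s,u,v); return o+d*(z-o[2])/d[2]
def proj(s,P):
    f=210/np.tan(np.radians(s['fovy'])/2)
    c=R.from_euler('xyz',s['orientation']).as_matrix().T@(np.array(P)-np.array(s['xyz']))
    return s['cx']+f*c[0]/-c[2], s['cy']-f*c[1]/-c[2]
def load(f): return np.load(f'pics/{f}.npy',allow_pickle=True).item()
E
python3 - <<'E'
from h import *
for n in('top','side'):
    s=snap(n,n+'0'); print({k:v for k,v in s.items() if k!='img'})
print(ctrl.state(), ctrl.grip_depth, [a for a in dir(ctrl) if a[0]!='_'])
E
```

```text
{'fovy': 51.72181468484435, 'cx': 278.9147430990891, 'cy': 206.83699416308087, 'xyz': array([ 0.47847705, -0.16961531,  0.97439903]), 'orientation': array([ 0.11018201,  0.0274688 , -1.59453523])}
{'fovy': 50.08572971253617, 'cx': 283.69475277333737, 'cy': 203.86795279910356, 'xyz': array([ 0.50324583, -0.87062591,  0.64083135]), 'orientation': array([ 0.92597281,  0.01270112, -0.10443868])}
{'time_s': 0.1, 'joint_pos': array([-1.27398137e+00,  8.74267659e-02,  1.75202321e-01,  1.65977334e+00,
        2.07435733e-05,  1.57078727e+00]), 'dq': array([-0.00170843, -0.00098808,  0.00305337,  0.00118567,  0.0003442 ,
       -0.00087432]), 'joint_torque': array([-2.39100937e-04, -5.21561801e+01,  4.65652192e+01,  1.59686554e-02,
       -3.00680858e-05, -6.99898465e-06]), 'ee_pos': array([ 0.16080995, -0.52576047,  0.23063636]), 'tool_rot': array([-1.57199778e+00,  2.07544420e-05, -2.84476866e+00]), 'ft_force': array([ 0.6084784 , -1.01472705,  0.29554488]), 'ft_torque': array([ 0.01219848,  0.04381671, -0.01984719]), 'finger_gap': 0.08553936492221363} -0.0187 ['Unreachable', 'close_job', 'grip_depth', 'snapshot', 'state']
```

View pics/top0.png

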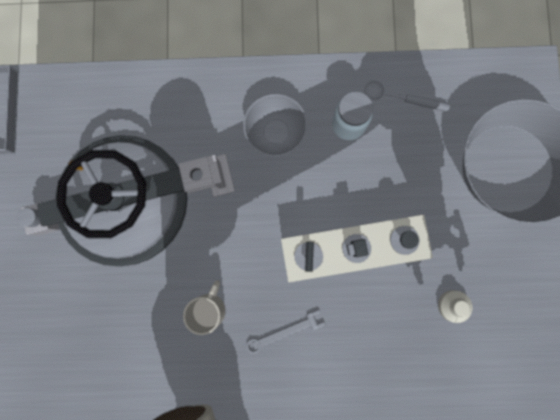

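View pics/side0.png

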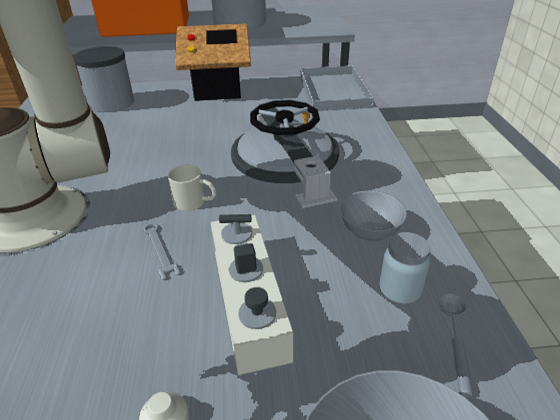

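The top view shows the middle pin at about (357,247), the lock pin with a block grip, and the fork hole at about (196,174). The side view has the block-grip pin at (245,260) and the fork at (312,168). I'll zoom both.

Run:
```python
from h import *
t=load('top0');s=load('side0')
a=cv2.resize(t['img'][215:280,320:395],(375,325),interpolation=3)
b=cv2.resize(s['img'][235:290,215:280],(390,330),interpolation=3)
c=cv2.resize(t['img'][145:205,165:240],(375,300),interpolation=3)
d=cv2.resize(s['img'][145:210,280:345],(390,300),interpolation=3)
r=lambda x:cv2.copyMakeBorder(x,0,330-x.shape[0],0,395-x.shape[1],0)
im=np.vstack([np.hstack([r(a),r(b)]),np.hstack([r(c),r(d)])])[:,:]
im=np.clip(im.astype(float)*1.5,0,255).astype('uint8')
cv2.imwrite('pics/crop0.png',cv2.resize(im,None,fx=.9,fy=.9))
```

```text
(no output)
```

View pics/crop0.png

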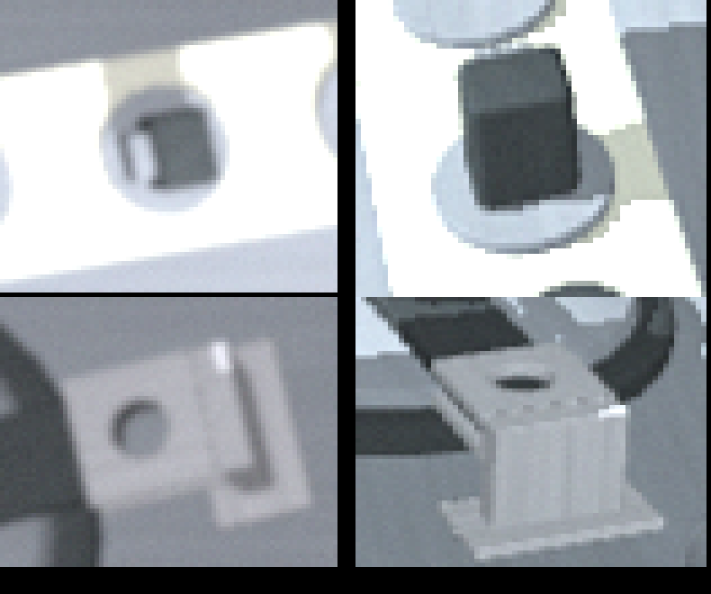

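Run:
```python
from h import *
t=load('top0');s=load('side0')
# rough by eye (upsampled crop coordinates -> pixel centres)
for n,sc,pc,ph in (('top',t,(356.3,247.4),(195.4,173.8)),('side',s,(215+168/5.4-.5-0,235+ (523-360)*0+ 190/5.4-.5),(280+168/5.4-.5,145+(381-297)/4.15-.5))):
    print(n,'pin',onz(sc,*pc,.081),'hole',onz(sc,*ph,.075))
g=cv2.cvtColor(t['img'],6)
# rack mask
hsv=cv2.cvtColor(t['img'],40)
m=((g>150)).astype('uint8'); m[:, :270]=0;m[:,440:]=0;m[:205]=0;m[290:]=0
cs,_=cv2.findContours(m,0,1);c=max(cs,key=cv2.contourArea)
box=cv2.boxPoints(cv2.minAreaRect(c));W=np.array([onz(t,*p,.075)[:2] for p in box])
print('rack',W,'ctr',W.mean(0))
e=W-np.roll(W,1,0);L=np.linalg.norm(e,axis=1);k=L.argmax();print(L,np.degrees(np.arctan2(e[k,1],e[k,0]))%180)
# block
sub=g[225:268,335:380]; print('thr',np.percentile(sub,[2,10,30,50]))
m=np.zeros_like(g);m[225:268,335:380]=(sub<60);cs,_=cv2.findContours(m,0,1);c=max(cs,key=cv2.contourArea)
box=cv2.boxPoints(cv2.minAreaRect(c));W=np.array([onz(t,*p,.127)[:2] for p in box]);print('block',W,W.mean(0))
e=W-np.roll(W,1,0);print(np.linalg.norm(e,axis=1),np.degrees(np.arctan2(e[:,1],e[:,0])))
# hole dark ellipse, by threshold
for n,sc,(u,v) in(('top',t,(195,174)),('side',s,(311,165))):
    gg=cv2.cvtColor(sc['img'],6); print(gg[v-8:v+9,u-9:u+10:1] if n=='top' else gg[v-5:v+6,u-9:u+10])
```

```text
top pin [ 0.49026432 -0.30364268  0.081     ] hole [0.65371387 0.02799767 0.075     ]
side pin [ 0.48826008 -0.31068135  0.081     ] hole [0.65380515 0.02388723 0.075     ]
rack [[ 0.51233082 -0.14707356]
 [ 0.55534845 -0.44659124]
 [ 0.46343501 -0.45638558]
 [ 0.4206514  -0.16038763]] ctr [ 0.48794142 -0.3026095 ]
[0.09264114 0.30259108 0.09243381 0.29907395] 98.17309982953664
thr [ 70.   80.4 138.  183. ]
block [[ 0.5003417  -0.28694889]
 [ 0.50218236 -0.29089792]
 [ 0.49983131 -0.29195898]
 [ 0.49799157 -0.28801117]] [ 0.50008674 -0.28945424]
[0.00257905 0.00435693 0.00257939 0.00435544] [  24.32333906  -65.00955688 -155.70956663  114.9861683 ]
[[120 120 121 119 119 120 122 122 118 118 116 119 120 118 120 122 122 121
  122]
 [120 121 122 121 121 120 117 112 109 102 104 104 108 112 118 122 121 123
  122]
 [120 122 120 118 120 114 105  96  85  80  76  81  87  94 107 119 123 123
  123]
 [121 119 121 117 112 102  88  74  61  62  65  69  74  80  97 110 119 121
  121]
 [120 120 120 115 102  85  66  55  59  67  76  78  83  85  94 106 115 119
  121]
 [120 120 118 111  90  71  55  62  72  
[... 1125 characters left out ...]
 125 124 121 118 119 121 114 114 110 113 112
  110]
 [113 111 109 110 113 118 120 111 112 111 120 118 113 107 101 110 113 111
  111]
 [114 111 103 105  96  87  79  69  68  68  75  82  98 102  95 109 113 111
  113]
 [113 114 108  96  57  45  38  39  38  38  36  42  54  69  94 111 112 112
  111]
 [113 113 113 104  81  53  39  38  37  37  38  34  54  69 104 113 113 113
  113]
 [112 115 114 113 108  96  95  84  80  80  76  89 101 104 111 115 114 113
  114]
 [113 114 117 114 113 112 114 111 112 108 107 116 114 114 115 113 112 111
  114]
 [114 114 113 113 112 112 110 112 116 113 112 113 114 113 113 112 113 116
  118]
 [112 113 114 111 114 114 111 112 112 114 115 113 115 117 100 100 113 119
  125]]
```

The hole is at about (0.6537, 0.0275) in both views, and the pin is near (0.490, -0.3035). The button faces about world +y. I'll move toward the pin and refine its yaw and centre from the saved images.

```bash
cat >> h.py <<'E'
def go(P,tz_deg=None):
    """remaining slide in the tool axes (now) to reach TCP P; turn to bring tool z to heading tz_deg"""
    q=ctrl.state(); M=R.from_euler('xyz',q['tool_rot']).as_matrix()
    print('t %.2f'%q['time_s'],'pos',q['ee_pos'].round(4),'slide',(M.T@(np.array(P)-q['ee_pos'])).round(4),'gap %.4f'%q['finger_gap'],'F',q['ft_force'].round(1))
    if tz_deg is not None:
        h=np.degrees(np.arctan2(M[1,2],M[0,2])); d=(tz_deg-h+90)%180-90; print('turn rad',round(-np.radians(d),4))
E
python3 -m jog '[{"slide":[-0.03,0,-0.009],"turn":0},{"slide":[-0.03,0,-0.009],"turn":0},{"slide":[-0.03,0,-0.009],"turn":0},{"slide":[-0.03,0,-0.009],"turn":0},{"slide":[-0.03,0,-0.009],"turn":0},{"slide":[-0.03,0,-0.009],"turn":0},{"slide":[-0.03,0,-0.009],"turn":0},{"slide":[-0.03,0,-0.009],"turn":0}]' 1 50
python3 - <<'E'
from h import *
t=load('top0')
g=cv2.cvtColor(t['img'],6)
m=np.zeros_like(g);m[232:262,348:372]=(g[232:262,348:372]<100);cs,_=cv2.findContours(m,0,1);c=max(cs,key=cv2.contourArea)
print(cv2.boundingRect(c)); box=cv2.boxPoints(cv2.minAreaRect(c));W=np.array([onz(t,*p,.127)[:2] for p in box]);print('block',W.round(4),W.mean(0))
e=W-np.roll(W,1,0);print(np.linalg.norm(e,axis=1),np.degrees(np.arctan2(e[:,1],e[:,0])))
print(g[228:270:2,336:378:2])
# collar: grey between rack white and dark
roi=cv2.resize(g[222:275,328:388],None,fx=4,fy=4,interpolation=2)
ci=cv2.HoughCircles(cv2.medianBlur(roi,5),3,1.5,30,param1=120,param2=.5,minRadius=45,maxRadius=75)
print(ci if ci is None else ci[0][:3])
for x,y,r in ci[0][:3]:print(onz(t,(x+.5)/4-.5+328,(y+.5)/4-.5+222,.081))
go((.49,-.3035,.231),98.2)
E
```

```text
time_s: 0.77
ee_pos: [0.3703, -0.3858, 0.231]
tool_rot: [-1.571, -0.0, -2.845]
ft_force: [-0.4, 0.1, -0.4]
finger_gap: 0.0855
(348, 238, 20, 19)
block [[ 0.5048 -0.28  ]
 [ 0.5097 -0.3144]
 [ 0.4754 -0.3185]
 [ 0.4706 -0.2842]] [ 0.49012047 -0.299279  ]
[0.03450346 0.03477645 0.03449368 0.03461602] [   7.1192147   -81.9617924  -173.14758088   98.05927662]
[[112 124 138 131 124 130 134 139 140 141 143 142 179 204 204 204 202 202
  201 202 202]
 [183 194 197 172 143 144 141 143 144 143 141 143 175 201 202 201 203 202
  202 204 202]
 [203 203 205 175 142 141 144 145 141 140 140 140 156 190 199 202 203 203
  203 203 202]
 [202 204 203 188 149 143 139 137 124 115 116 118 126 145 175 199 204 204
  203 203 204]
 [203 204 205 195 150 138 118 105 102 103 103 103 108 138 146 166 201 205
  204 204 203]
 [203 203 205 197 145 117 105 104 103 102 101  97  93 104 120 144 187 204
  202 203 205]
 [205 203 204 192 130 105 104 101  83  78  69  68  66  67  76 125 170 199
  203 203 204]
 [205 204 203 168 122 107 104  77  47  61  69  71  72  73  74 117 149 186
  204 205 203]
 [204 204 199 143 131 102  96 
[... 555 characters left out ...]
01 109 121 128 161 198
  204 204 204]
 [206 205 207 206 201 174 149 144 145 142 136 139 144 142 147 159 190 203
  205 204 203]
 [206 205 206 205 206 201 177 157 149 148 147 147 147 150 165 194 203 203
  202 202 203]
 [204 205 206 204 205 204 201 194 177 171 167 165 168 184 196 202 204 203
  203 202 203]
 [205 203 204 205 204 204 202 206 204 200 200 201 201 204 202 206 204 203
  205 204 204]
 [204 204 205 204 204 203 204 204 204 204 206 205 204 203 203 204 203 203
  202 198 198]
 [205 204 206 204 205 206 203 204 205 203 205 204 203 199 198 191 182 178
  167 159 155]]
NoneTraceback (most recent call last):
  File "<stdin>", line 12, in <module>
TypeError: 'NoneType' object is not subscriptable
```

Run:
```python
from h import *
go((.4903,-.303,.231),98.0)
```

```text
t 0.77 pos [ 0.3703 -0.3858  0.231 ] slide [-0.1389 -0.     -0.0441] gap 0.0855 F [-0.4  0.1 -0.4]
turn rad 0.1571
```

```bash
python3 -m jog '[{"slide":[-0.0278,0,-0.0088],"turn":0},{"slide":[-0.0278,0,-0.0088],"turn":0},{"slide":[-0.0278,0,-0.0088],"turn":0},{"slide":[-0.0278,0,-0.0088],"turn":0},{"slide":[-0.0278,0,-0.0088],"turn":0},{"slide":[0,0.0,0],"turn":0.08},{"slide":[0,0.0,0],"turn":0.077},{"slide":[0,0.02,0],"turn":0}]'
python3 - <<'E'
from h import *
go((.4903,-.303,.085),98.0)
t=snap('top','t1');s=snap('side','s1')
im=np.hstack([cv2.resize(t['img'][190:300,290:430],(420,330),interpolation=3),cv2.resize(s['img'][170:290,190:310],(330,330),interpolation=3)])
cv2.imwrite('pics/c1.png',im)
E
```

```text
time_s: 1.43
ee_pos: [0.4908, -0.3042, 0.2139]
tool_rot: [-1.568, 0.003, -3.005]
ft_force: [1.2, -0.4, 0.5]
finger_gap: 0.0854
t 1.43 pos [ 0.4908 -0.3042  0.2139] slide [ 0.0007  0.1289 -0.0016] gap 0.0854 F [ 1.2 -0.4  0.5]
turn rad -0.0033
```

View pics/c1.png

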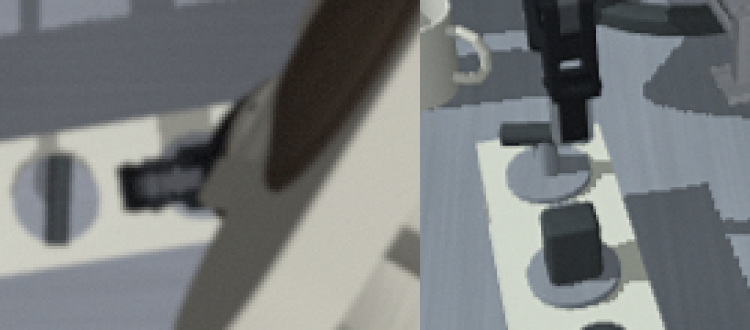

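The fingers are above the pin, with the button facing the left finger in the top view. The grip in the side crop lies under the fingers at about (570,240). I'll descend in stages.

```bash
python3 -m jog '[{"slide":[0.0005,0.018,-0.0012],"turn":0},{"slide":[0,0.018,0],"turn":0},{"slide":[0,0.018,0],"turn":0},{"slide":[0,0.015,0],"turn":0},{"slide":[0,0.01,0],"turn":0},{"slide":[0,0,0],"turn":0},{"slide":[0,0,0],"turn":0},{"slide":[0,0,0],"turn":0}]'
python3 - <<'E'
from h import *
go((.4903,-.303,.085),98.0)
t=snap('top','t2');s=snap('side','s2')
im=np.hstack([cv2.resize(t['img'][190:300,290:430],(420,330),interpolation=3),cv2.resize(s['img'][170:290,190:310],(330,330),interpolation=3)])
cv2.imwrite('pics/c2.png',im)
E
```

```text
time_s: 2.2
ee_pos: [0.489, -0.3034, 0.1335]
tool_rot: [-1.57, 0.001, -3.002]
ft_force: [0.2, 0.1, 0.5]
finger_gap: 0.0854
t 2.20 pos [ 0.489  -0.3034  0.1335] slide [-0.0013  0.0485 -0.0002] gap 0.0854 F [0.2 0.1 0.5]
turn rad 0.0002
```

View pics/c2.png

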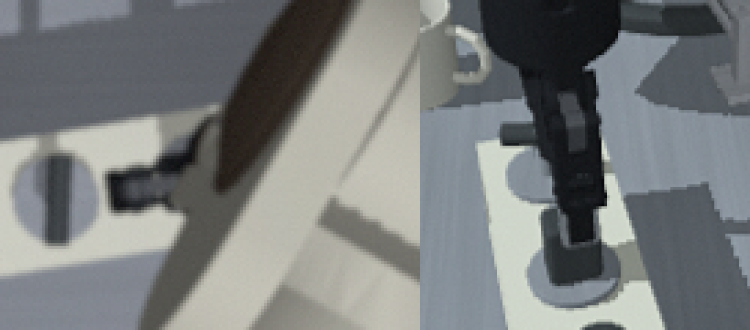

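The near finger is centred on the block, allowing for its offset along the jaw axis. I'll descend the rest and close.

```bash
python3 -m jog '[{"slide":[-0.0013,0.012,0],"turn":0},{"slide":[0,0.012,0],"turn":0},{"slide":[0,0.012,0],"turn":0},{"slide":[0,0.008,0],"turn":0},{"slide":[0,0.004,0],"turn":0},{"slide":[0,0,0],"turn":0},{"slide":[0,0,0],"turn":0},{"slide":[0,0,0],"turn":0}]'
python3 -m jog '[{"slide":[0,0,0],"turn":0},{"slide":[0,0,0],"turn":0},{"slide":[0,0,0],"turn":0},{"slide":[0,0,0],"turn":0},{"slide":[0,0,0],"turn":0},{"slide":[0,0,0],"turn":0},{"slide":[0,0,0],"turn":0},{"slide":[0,0,0],"turn":0}]' 0 50
python3 -m jog '[{"slide":[0,0,0],"turn":0},{"slide":[0,0,0],"turn":0},{"slide":[0,0,0],"turn":0},{"slide":[0,0,0],"turn":0},{"slide":[0,0,0],"turn":0},{"slide":[0,0,0],"turn":0},{"slide":[0,0,0],"turn":0},{"slide":[0,0,0],"turn":0}]'
```

```text
time_s: 2.97
ee_pos: [0.4902, -0.303, 0.0848]
tool_rot: [-1.57, 0.001, -3.002]
ft_force: [0.2, -0.1, -0.8]
finger_gap: 0.0851
time_s: 3.63
ee_pos: [0.4906, -0.3037, 0.0859]
tool_rot: [-1.569, 0.002, -3.002]
ft_force: [-0.5, -3.0, 7.8]
finger_gap: 0.0264
time_s: 4.3
ee_pos: [0.4906, -0.3037, 0.0859]
tool_rot: [-1.568, 0.002, -3.002]
ft_force: [-1.1, -1.7, 8.0]
finger_gap: 0.0265
```

The gap is 26.5 mm, so the button is in. Now I lift.

```bash
python3 -m jog '[{"slide":[0,-0.004,0],"turn":0},{"slide":[0,-0.012,0],"turn":0},{"slide":[0,-0.018,0],"turn":0},{"slide":[0,-0.022,0],"turn":0},{"slide":[0,-0.024,0],"turn":0},{"slide":[0,-0.024,0],"turn":0},{"slide":[0,-0.018,0],"turn":0},{"slide":[0,-0.006,0],"turn":0}]'
python3 - <<'E'
from h import *
go((.6537,.0277,.213),98.0)
E
```

```text
time_s: 4.97
ee_pos: [0.4906, -0.3031, 0.2159]
tool_rot: [-1.568, 0.003, -3.002]
ft_force: [0.3, -0.6, -2.3]
finger_gap: 0.0264
t 4.97 pos [ 0.4906 -0.3031  0.2159] slide [-0.2077  0.0028 -0.3049] gap 0.0264 F [ 0.3 -0.6 -2.3]
turn rad 0.0003
```

```bash
python3 -m jog '[{"slide":[-0.01,0,-0.014],"turn":0},{"slide":[-0.016,0,-0.0235],"turn":0},{"slide":[-0.016,0,-0.0235],"turn":0},{"slide":[-0.016,0,-0.0235],"turn":0},{"slide":[-0.016,0,-0.0235],"turn":0},{"slide":[-0.016,0,-0.0235],"turn":0},{"slide":[-0.016,0,-0.0235],"turn":0},{"slide":[-0.016,0,-0.0235],"turn":0}]'
python3 -m jog '[{"slide":[-0.016,0,-0.0235],"turn":0},{"slide":[-0.016,0,-0.0235],"turn":0},{"slide":[-0.016,0,-0.0235],"turn":0},{"slide":[-0.016,0,-0.0235],"turn":0},{"slide":[-0.012,0,-0.018],"turn":0},{"slide":[-0.006,0,-0.009],"turn":0},{"slide":[0,0,0],"turn":0},{"slide":[0,0,0],"turn":0}]'
python3 - <<'E'
from h import *
go((.6537,.0277,.16),98.0)
E
```

```text
time_s: 5.63
ee_pos: [0.586, -0.1077, 0.2115]
tool_rot: [-1.571, -0.001, -3.002]
ft_force: [1.1, -0.9, -2.0]
finger_gap: 0.0262
time_s: 6.3
ee_pos: [0.65, 0.0221, 0.2115]
tool_rot: [-1.571, -0.002, -3.001]
ft_force: [-0.3, -1.0, -3.2]
finger_gap: 0.0266
t 6.30 pos [0.65   0.0221 0.2115] slide [-0.0046  0.0515 -0.005 ] gap 0.0266 F [-0.3 -1.  -3.2]
turn rad 0.001
```

```bash
python3 -m jog '[{"slide":[-0.0046,0.01,-0.005],"turn":0},{"slide":[0,0.015,0],"turn":0},{"slide":[0,0.015,0],"turn":0},{"slide":[0,0.011,0],"turn":0},{"slide":[0,0,0],"turn":0},{"slide":[0,0,0],"turn":0},{"slide":[0,0,0],"turn":0},{"slide":[0,0,0],"turn":0}]'
python3 - <<'E'
from h import *
go((.6537,.0277,.086),98.0)
t=snap('top','t3');s=snap('side','s3')
im=np.hstack([cv2.resize(t['img'][120:230,130:270],(420,330),interpolation=3),cv2.resize(s['img'][110:210,260:360],(360,360),interpolation=3)[15:345]])
cv2.imwrite('pics/c3.png',im)
q=ctrl.state()['ee_pos']
for z in(.081,.075):print(proj(s,[.6537,.0277,z]))
print('tip',proj(s,[q[0],q[1],q[2]-.067]),'collar',proj(s,[q[0],q[1],q[2]-.008]))
E
```

```text
time_s: 6.97
ee_pos: [0.6545, 0.0275, 0.1625]
tool_rot: [-1.571, 0.002, -3.002]
ft_force: [0.2, 0.5, -2.9]
finger_gap: 0.0263
t 6.97 pos [0.6545 0.0275 0.1625] slide [ 0.0009  0.0765 -0.0003] gap 0.0263 F [ 0.2  0.5 -2.9]
turn rad -0.0002
(np.float64(310.381235063791), np.float64(161.73230567767902))
(np.float64(310.3231028535115), np.float64(163.8961091531744))
tip (np.float64(310.8488306194264), np.float64(156.51750213681206)) collar (np.float64(311.46346471161326), np.float64(134.063888309011))
```

View pics/c3.png

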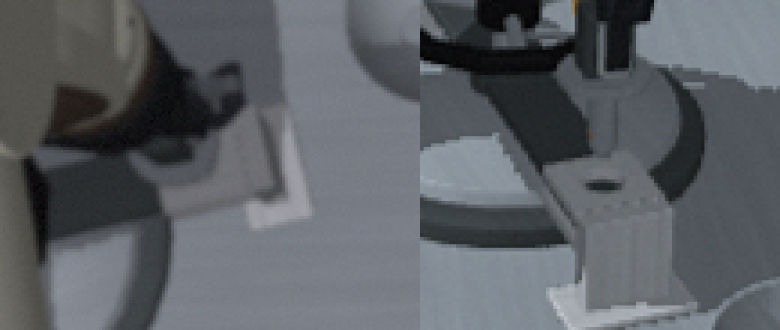

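The shank hangs straight at about px (311,157), just above the hole at (310.5,164). The tip is where I predicted it and the studs are flush. I'll descend in stages.

```bash
python3 -m jog '[{"slide":[0.0008,0.008,0],"turn":0},{"slide":[0,0.008,0],"turn":0},{"slide":[0,0.008,0],"turn":0},{"slide":[0,0.008,0],"turn":0},{"slide":[0,0.006,0],"turn":0},{"slide":[0,0.002,0],"turn":0},{"slide":[0,0,0],"turn":0},{"slide":[0,0,0],"turn":0}]'
```

```text
time_s: 7.73
ee_pos: [0.6533, 0.0276, 0.1214]
tool_rot: [-1.571, -0.0, -3.002]
ft_force: [0.4, -0.0, -2.1]
finger_gap: 0.0263
```

Now 20 mm into the hole with no contact force. I'll continue to just above seating.

```bash
python3 -m jog '[{"slide":[0,0.006,0],"turn":0},{"slide":[0,0.007,0],"turn":0},{"slide":[0,0.007,0],"turn":0},{"slide":[0,0.006,0],"turn":0},{"slide":[0,0.004,0],"turn":0},{"slide":[0,0.002,0],"turn":0},{"slide":[0,0,0],"turn":0},{"slide":[0,0,0],"turn":0}]'
python3 -m jog '[{"slide":[0,0.001,0],"turn":0},{"slide":[0,0.001,0],"turn":0},{"slide":[0,0.001,0],"turn":0},{"slide":[0,0,0],"turn":0},{"slide":[0,0,0],"turn":0},{"slide":[0,0,0],"turn":0},{"slide":[0,0,0],"turn":0},{"slide":[0,0,0],"turn":0}]'
```

```text
time_s: 8.4
ee_pos: [0.6534, 0.0276, 0.0893]
tool_rot: [-1.571, 0.0, -3.002]
ft_force: [-0.5, -0.1, -3.5]
finger_gap: 0.0263
time_s: 9.07
ee_pos: [0.6534, 0.0276, 0.0863]
tool_rot: [-1.571, 0.0, -3.002]
ft_force: [-1.2, -1.0, -3.2]
finger_gap: 0.0266
```

```bash
python3 -m jog '[{"slide":[0,0.0007,0],"turn":0},{"slide":[0,0.0007,0],"turn":0},{"slide":[0,0,0],"turn":0},{"slide":[0,0,0],"turn":0},{"slide":[0,0,0],"turn":0},{"slide":[0,0,0],"turn":0},{"slide":[0,0,0],"turn":0},{"slide":[0,0,0],"turn":0}]'
python3 - <<'E'
from h import *
go((.6537,.0277,.086),98.0)
s=snap('side','s4')
cv2.imwrite('pics/c4.png',cv2.resize(s['img'][110:210,260:360],(500,500),interpolation=3))
E
```

```text
time_s: 9.73
ee_pos: [0.6535, 0.0276, 0.086]
tool_rot: [-1.571, 0.001, -3.002]
ft_force: [-3.0, -1.1, 5.1]
finger_gap: 0.0265
t 9.73 pos [0.6535 0.0276 0.086 ] slide [-0.0002 -0.     -0.0001] gap 0.0265 F [-3.  -1.1  5.1]
turn rad 0.0001
```

View pics/c4.png

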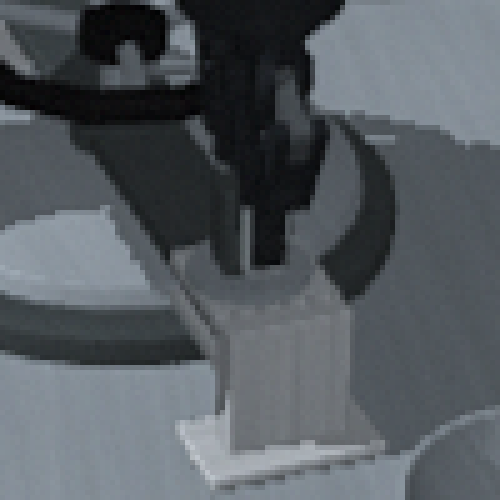

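The collar rests on the fork at about (250,275) in the crop. The force rose from -3 to +5 N at the expected height, so the pin is seated. Releasing.

```bash
python3 -m jog '[{"slide":[0,0,0],"turn":0},{"slide":[0,0,0],"turn":0},{"slide":[0,0,0],"turn":0},{"slide":[0,0,0],"turn":0},{"slide":[0,0,0],"turn":0},{"slide":[0,0,0],"turn":0},{"slide":[0,0,0],"turn":0},{"slide":[0,0,0],"turn":0}]' 1
python3 -m jog '[{"slide":[0,0,0],"turn":0},{"slide":[0,0,0],"turn":0},{"slide":[0,-0.005,0],"turn":0},{"slide":[0,-0.015,0],"turn":0},{"slide":[0,-0.02,0],"turn":0},{"slide":[0,-0.025,0],"turn":0},{"slide":[0,-0.025,0],"turn":0},{"slide":[0,-0.025,0],"turn":0}]'
python3 -m jog '[{"slide":[0.025,0,0.02],"turn":0},{"slide":[0.025,0,0.02],"turn":0},{"slide":[0.025,0,0.02],"turn":0},{"slide":[0.025,0,0.02],"turn":0},{"slide":[0.025,0,0.02],"turn":0},{"slide":[0.025,0,0.02],"turn":0},{"slide":[0.01,0,0.01],"turn":0},{"slide":[0,0,0],"turn":0}]'
python3 - <<'E'
from h import *
t=snap('top','t5');s=snap('side','s5'); print(ctrl.state()['time_s'])
im=np.hstack([cv2.resize(t['img'][135:215,155:245],(450,400),interpolation=3),cv2.resize(s['img'][130:210,275:345],(350,400),interpolation=3)])
cv2.imwrite('pics/c5.png',np.clip(im*1.4,0,255).astype('uint8'))
print('expected collar top px',proj(s,[.6535,.0276,.081]),proj(t,[.6535,.0276,.081]))
E
```

```text
time_s: 10.45
ee_pos: [0.6533, 0.0276, 0.0849]
tool_rot: [-1.571, -0.0, -3.002]
ft_force: [0.0, -0.1, -0.0]
finger_gap: 0.0855
time_s: 11.12
ee_pos: [0.6531, 0.0276, 0.2015]
tool_rot: [-1.571, 0.0, -3.002]
ft_force: [0.2, -0.1, 0.2]
finger_gap: 0.0853
time_s: 11.78
ee_pos: [0.5117, -0.1253, 0.201]
tool_rot: [-1.57, 0.001, -3.004]
ft_force: [-0.6, -0.7, 0.8]
finger_gap: 0.0852
11.8833
expected collar top px (np.float64(310.3038864188716), np.float64(161.75994809422454)) (np.float64(194.96387989847585), np.float64(173.36540288053166))
```

View pics/c5.png

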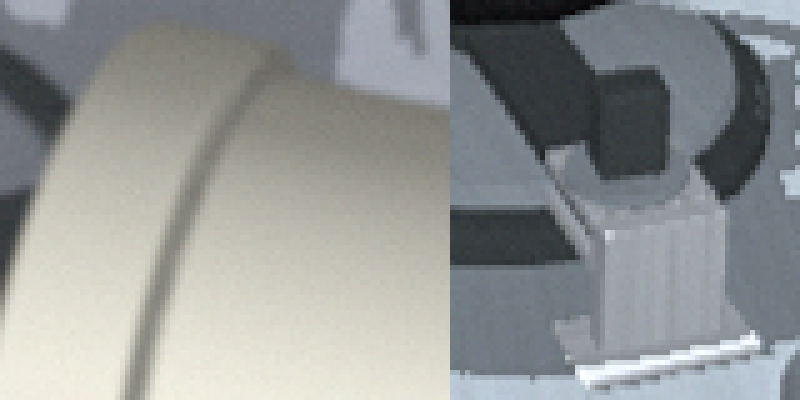

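The side view shows the pin upright, with its collar flat on the fork. The arm blocks the top view, so I'll move it clear and check the button.

```bash
python3 -m jog '[{"slide":[0.01,0,0.03],"turn":0},{"slide":[0.01,0,0.03],"turn":0},{"slide":[0.01,0,0.03],"turn":0},{"slide":[0.01,0,0.03],"turn":0},{"slide":[0.01,0,0.03],"turn":0},{"slide":[0.01,0,0.03],"turn":0},{"slide":[0.01,0,0.03],"turn":0},{"slide":[0,0,0],"turn":0}]'
python3 - <<'E'
from h import *
t=snap('top','t6'); print(ctrl.state()['time_s'])
cv2.imwrite('pics/c6.png',np.clip(cv2.resize(t['img'][135:215,155:245],(630,560),interpolation=3)*1.4,0,255).astype('uint8'))
E
```

```text
time_s: 12.55
ee_pos: [0.4731, -0.3447, 0.1988]
tool_rot: [-1.57, -0.001, -3.004]
ft_force: [0.7, -0.1, 0.4]
finger_gap: 0.085
12.6
```

View pics/c6.png

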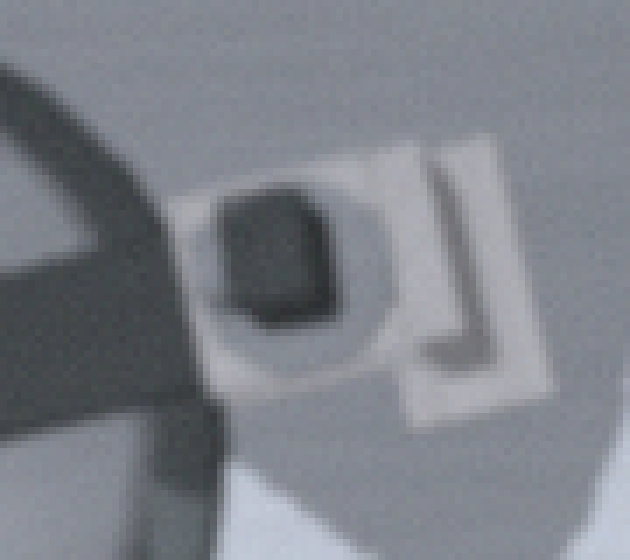

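The block sits on the collar over the hole. The button should show as a light strip on its left at about (212,285). I'll compare that with the projected edges.

```bash
python3 - <<'E'
from h import *
t=load('t6'); g=cv2.cvtColor(t['img'],6)
yx=np.array([-np.sin(np.radians(8)),np.cos(np.radians(8))]);xx=np.array([yx[1],-yx[0]])
for d,z in((12,.127),(14,.12),(22,.12),(22,.088),(30,.081)):
  for a in(-11,11):
    p=np.array([.6535,.0276])+yx*d/1e3+xx*a/1e3; print(d,z,a,np.round(proj(t,[*p,z]),1))
print(g[158:186,178:206])
E
python3 - <<'E'
from h import *
s=load('s5');t=load('t6')
cv2.imwrite('pics/c7.png',np.clip(cv2.resize(t['img'][155:190,175:215],(640,560),interpolation=0)*1.8,0,255).astype('uint8'))
E
```

```text
12 0.127 -11 [184.8 175.4]
12 0.127 11 [183.2 164.7]
14 0.12 -11 [184.6 176.2]
14 0.12 11 [183.1 165.6]
22 0.12 -11 [180.7 176.9]
22 0.12 11 [179.2 166.3]
22 0.088 -11 [184.6 179.6]
22 0.088 11 [183.1 169.4]
30 0.081 -11 [181.7 180.8]
30 0.081 11 [180.2 170.6]
[[ 98  98  98 100  98  99  98  99  98  99  96  99  98  97  98  99 100 101
  104 104 107 111 113 116 116 119 120 120]
 [ 99  98  97 100 100  99  98  97  97  99  99  99  99 104 103 104 107 109
  110 111 114 116 117 120 121 124 122 123]
 [ 99  98  98  99 100  98 100  99 103 101 104 106 107 106 109 106 104 104
  105 105 108 110 115 117 120 121 124 124]
 [ 98  98  99  99 100 103 104 106 107 106 107 107 106 105  97  92  87  84
   86  88  95 101 105 109 113 115 119 123]
 [ 99 101 100 103 108 109 111 111 106 103  98  92  90  82  77  67  67  64
   61  67  79  90  98 102 103 107 113 118]
 [100 108 113 115 114 116 116 108  96  82  80  74  65  61  57  54  50  52
   50  52  63  79  92  98 100 102 105 110]
 [102 115 115 120 122 122 119 100  85  69  66  60  56  52  52  51  51  52
   50  47  53  62  79  89  98  98 102 103]
 [ 95 112 119 121 12
[... 1737 characters left out ...]
 49  50  52  70  97 112 109 100  91  91  88  83  73  58  44  40  36  40
   41  44  44  49  51  58  66  80  95  96]
 [ 51  51  51  64  87 111 113 106  99  93  95  95  88  74  62  54  53  57
   58  62  66  70  76  80  85  89  97  99]
 [ 52  52  51  57  82 108 112 110 103  98  99  96  94  91  86  77  78  80
   80  84  88  89  91  93  96  96  98  98]
 [ 51  51  51  57  77 100 115 116 106 101  97  97  98  97  95  93  94  95
   95  96  98  96 100  99 100  98  98  98]
 [ 50  52  50  55  71  97 115 120 113 107 103 103  99 101  99  99  98  97
   99 101 100  99 100 100  99  98  98  98]
 [ 49  52  50  53  67  93 114 121 120 118 111 106 102  99  99 100  99 100
  100 100 100  99  99  96  99  98  96  98]]
```

View pics/c7.png

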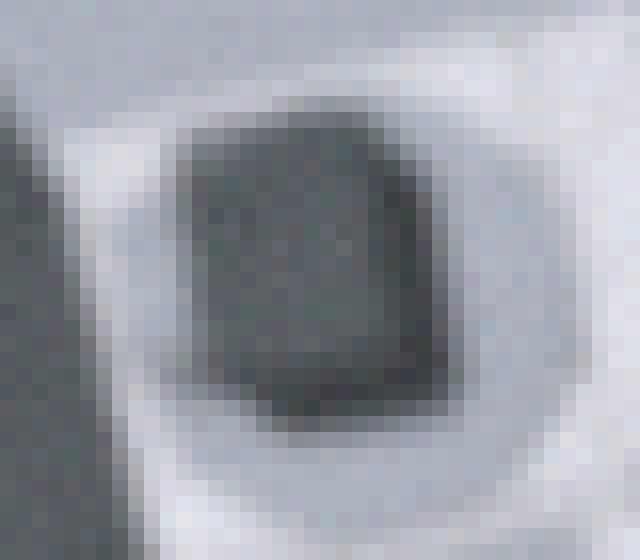

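The top view fits the button being out: its dark -x side shows left of the block at about px (185,178). That is weak evidence, because the area is shaded, but nothing is holding the button in. Handing in.

```bash
python3 -c "
from workcell import ctrl
ctrl.close_job();q=ctrl.state();print(q['time_s'],q['ft_force'])"
```

```text
the job is handed in; nothing more can be done
the job is handed in; nothing more can be done
```

The lock pin is in the fork with its collar resting on the top face. I then released it and moved the arm clear before handing in. The clock read about 12.6 s at my last picture, against the 40 s limit.

**What I did:** I pinched the pin across its button at 50 N; the finger gap settled at about 26.5 mm, so the button was fully in. The gap stayed between 26.2 and 26.6 mm at every reading until release. I lowered the pin through the holes, and there was no contact force until the collar touched. Then I opened the fingers fully, backed straight up and moved away.

**Last checks:**
- **Seating:** the vertical force went from about -3 N to +5 N at 86 mm tool height, the height at which I had gripped the pin in the rack. After release, the side picture showed the pin upright with its collar flat on the fork.
- **Contact:** with the gripper open, the force reading was about zero.
- **Button out:** this is only weakly confirmed. In the last top picture the button is shaded and much the same grey as the collar. A faint side edge shows where it should stand out, and nothing was holding it in.
- **Studs:** the fork hides them, so I could not see them directly.
- **Position mismatch:** in that picture the grip block appeared about 1.5 px (3 mm) from where I predicted. That is within the hole's 4 mm clearance.

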